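# Lock the tool-rest arm with the quick-release pin

### The job

Lock the tool-rest arm in its blue bracket with the quick-release pin that has the red buttons: squeeze its two buttons in, lift it out of the rack, and with the buttons still held in lower it upright through the lined-up holes until its flange is down on the bracket. Then let go so that the buttons spring out and the pin is locked in; leave the yellow pin in the rack.

Things in the scene. Friction and masses are not known exactly. Their poses are not given: they have to be found in the camera images.
- red_pin_head (a point): Red-buttoned pin: point on its axis, mid-height of its head and buttons. Upright, hung in a plywood rack slot. Black head 30 (x) x 24 (y), top 17 above this point; red buttons 17 wide, 26 high stick out on both x sides, 46 mm over both, 30 pressed. Flange dia 40 x 5 thick, underside 26 below. Shank dia 12 reaches 61 below the flange, last 20 a taper to dia 4. z up; 0.16 kg.
- red_pin_button (a joint): How far the red buttons are pressed, m: 0 released, 0.008 flush (both move together; squeeze along the pin's x, 4 N a side holds them in, 15 N or more grips firmly). Two brass dogs above the nose stick out 8 mm each in x (28 mm over both) and draw into the shank only while the buttons are in; square shoulders, so the pin does not enter the hole with the buttons out.
- bracket_hole (a point): Centre of the mouth of the vertical 24 mm hole in the flat top (84 x 70 mm, 74 mm above the bench) of the fixed blue bracket; through lug, steel arm and lug, 24 mm in all, 66 mm free depth. The arm runs along -y to a post 145 mm off with a cross bar up to 22 mm above this point. Pin home, at any yaw: flange on this face, head point 26 mm above, dogs below the lower lug.
- yellow_pin_head (a point): Same point on the yellow-buttoned pin: same head and flange, shank only 48 mm, too short for this job. It hangs in the other slot of the plywood rack (top 110 mm above the bench, slots 84 mm apart along the pins' y); the two pins may change places. It stays there. The polishing motor between rack and bracket is 0.2 m high: carry the pin over it.
There are look-alikes about, which are no part of the job. Leave any pink, turquoise or white look-alike of the part that bears red_pin_head alone.

How it is judged:
By the outcome, as a careful person would: the job done as asked, in the order asked, and still so for the second after the job is handed in, with the robot touching nothing.
It also fails if it takes over 43 s, if anything falls off the work surface, if the arm or the gripper's body presses on something with over 40 N, if the wrist force passes 120 N, or if a joint passes its speed limit or range.

### The arm

A 6-joint arm with a two-finger parallel gripper is mounted at the origin on a cart in front of the work surface, level with it; the furniture and walls round the work are solid. World frame = base frame: x ahead of the robot, y to its left, z up, the work surface at z = 0. Lengths are in m, angles in rad, forces in N, time in s.
With the tool pointing down it reaches from about 0.275 to 0.775 m from the base axis. Payload 14.6 kg.
Tool frame: the origin (TCP) lies on the centre line of the jaws, within the pads' length; the fingertips stand 25 mm ahead of it and the grasp point (between the pads) lies 6 mm ahead of it (nose_length is the distance from the TCP to the fingertips, in m); x points along the fingers, y is the direction in which the jaws open and shut, and the axes are right-handed (so a half turn about x gives the same grasp; the last joint's range is limited). The gripper opens to 85 mm and grips with 20 to 120 N. Pads are 22 mm wide; open, the fingers measure 114 mm over their backs; the gripper's body (76 mm by 85 mm) begins 54 mm behind the grasp point. The pads swing forward as they close: fully open they stand 13 mm farther back than shut.
Start: joints at [1.136, 0.263, -0.048, 1.259, 0, 1.415], TCP at [0.145, 0.505, 0.256] pointing down, gripper open.
Joint ranges: [-2.65, 2.65], [-0.89, 1.7], [-1.18, 1.37], [-2.13, 2.11], [-1.35, 1.29], [-3.14, 3.14]. Speed limits (rad/s): [1.89, 1.89, 2.57, 2.79, 3.14, 3.14].

### API

Orientations are given as a rotation vector (axis times angle).
In Python, from rig import * gives the robot as it stands.
- The arm moves only by the tool play_rows, never from a script. Its argument "rows" is a list of rows, each an object with "grip": the closure, from 0 (fully open) to 1 (shut); "travel": the shift along the tool's x, y, z in m, a list of three; "spin": the turn about the tool's x in rad. In form: [{"grip": grip, "travel": [tx, ty, tz], "spin": spin}, ...]. A call has 1 to 10 rows; each row shifts and turns the commanded pose from where the row before left it, along the tool's axes as they then stand; what a row does not reach is not made up. A row lasts 1/12 s, in which the tool goes at most 41.7 mm and 7.16 degrees, less where a joint would pass 70% of its speed; a pose out of reach is approached as far as the arm can. A call is refused whole if a number of a shift passes 0.0417 or a number of a turn 0.125, either way. A call with a gripper value outside its range is refused whole. The fingers move at their own pace and stop on an object; "newtons" is the grip in N (left out, the last holds). Time passes only in rows, so rows that do not move let the fingers close. It gives the time, the measured TCP pose, the force and the opening at its end, in the units of the state.
- read_state(): the state, without advancing time (a new reading comes with each control period).
- read_camera(name): name is "scene" or "side" or "wrist"; returns a dict with "frame" (480x640x3 uint8, red, green, blue), "range_z" (480x640 float32, m along the optical axis (not along the pixel's ray), 0 where there is no reading), "mtx" (3x3 intrinsics, pixels), "pose" (4x4, takes a point from camera to world coordinates); the wrist camera has in their place "hand_eye" (4x4, takes a point from camera to tool coordinates, whose origin is the TCP and whose axes are the tool frame's). Camera axes: x right, y down, z forward; pixel columns grow to the right and rows downward; lengths in m; the calibration is good to about 2 mm. The wrist camera is an equidistant fisheye: a pixel r from the principal point sees the ray r / f radians off the axis. A picture is of the moment at which its call begins: read the wrist's pose just before it.
- close_job(): hands the job in, once; it reports no verdict.
Trained networks look in a picture, given as the dict that the camera call returned (one of the last four; its "shot" number tells which), for a name from the list of things; names that differ only in an ending like _2 or _b are one class to them, and where a whole thing is asked for, a point or a joint stands for the part that bears it (a point fixed in the world has none). Each returns a list of dicts, best first, with "conf" (0 to 1); they miss things now and then, are a little off and sometimes report something else, mostly with a low value. They report only what shows in the picture. A call takes as long as a camera call. They do not tell look-alikes from the thing itself.
- spot_in(picture, target): "bbox" ([left, top, right, bottom] in pixels, round what is visible of it).
- silhouettes(picture, target): "pixels" (480x640 bool, what is visible of it) and "bbox" ([left, top, right, bottom] in pixels, round what is visible of it).
The state is a dict: "time": time; "joints": joint angles; "qd": joint speeds; "joint_efforts": joint torques, N m; "ee_pos": TCP position; "eef_rot": TCP orientation; "wrist_force": force on the tool from outside, world axes, zero at the start; "ft_torque": the same for the moment, N m; "grip_width": finger opening in m.
Only numpy, scipy, OpenCV 4.12 (cv2) and the standard library are available. Lean on these libraries where they do the work, as an engineer would, in place of code of your own. Each camera call takes 0.05 s, during which the arm holds its last target.

## Working session

There is one attempt and no reset: what is moved stays moved. The work goes in short steps, Python scripts to look and compute and a tool call to move; the robot and the scene stay as the last step left them, time stands still between calls to the robot, and variables do not carry over. Pictures are saved under pics/ and viewed, and the job is handed in when it is done.

Besides the shell and the picture viewer there is one more tool, called after "Request:" by a JSON object that holds its "op" and its "data", one argument or row to a line. play_rows: Moves the arm, as the interface text tells. Its arguments: {"type":"object","properties":{"rows":{"type":"array","items":{"type":"object","properties":{"grip":{"type":"number"},"travel":{"type":"array","items":{"type":"number"}},"spin":{"type":"number"}}}},"newtons":{"type":"number"}},"required":["rows"]}

```bash
mkdir -p pics; ls; cat > h.py <<'E'
from rig import *
import numpy as np, cv2
from scipy.spatial.transform import Rotation as R
def save(p,n): cv2.imwrite('pics/'+n,cv2.cvtColor(p['frame'],cv2.COLOR_RGB2BGR))
def cloud(p):
    K=p['mtx'];z=p['range_z'];v,u=np.mgrid[:480,:640]
    X=np.stack([(u-K[0,2])/K[0,0]*z,(v-K[1,2])/K[1,1]*z,z],-1)
    return X@p['pose'][:3,:3].T+p['pose'][:3,3]
E
python3 - <<'E'
from h import *
s=read_state();print(s['time'],s['ee_pos'],s['eef_rot'],s['grip_width'])
for n in ['scene','side']:
    p=read_camera(n);save(p,n+'0.png');C=cloud(p);np.save(n+'.npy',C)
    for t in ['red_pin_head','yellow_pin_head','bracket_hole']:
        print(n,t,[(d['bbox'],round(d['conf'],2)) for d in spot_in(p,t)])
E
```

```text
pics
0.0 [0.14489346 0.5043258  0.25583002] [ 0.21883929  1.5599415  -0.22052193] 0.08512955316519859
scene red_pin_head [([168.4, 232.7, 187.2, 269.3], 0.96), ([215.0, 244.3, 232.2, 285.4], 0.71), ([207.2, 203.6, 222.7, 237.0], 0.52), ([219.5, 195.7, 236.6, 215.0], 0.52)]
scene yellow_pin_head [([237.7, 207.7, 252.4, 222.8], 0.58)]
scene bracket_hole []
side red_pin_head [([250.0, 328.6, 274.8, 375.4], 0.87), ([355.4, 330.3, 385.3, 369.1], 0.82), ([364.5, 310.3, 385.7, 328.5], 0.81)]
side yellow_pin_head [([300.9, 272.3, 324.9, 292.0], 0.92)]
side bracket_hole [([315.0, 198.5, 347.3, 247.4], 0.79)]
```

View pics/scene0.png

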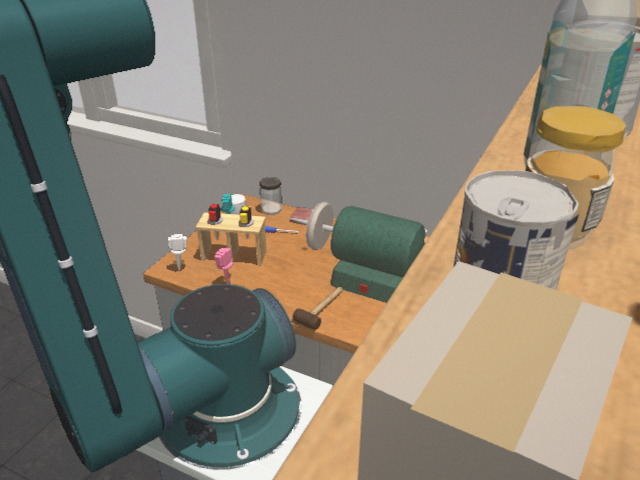

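View pics/side0.png

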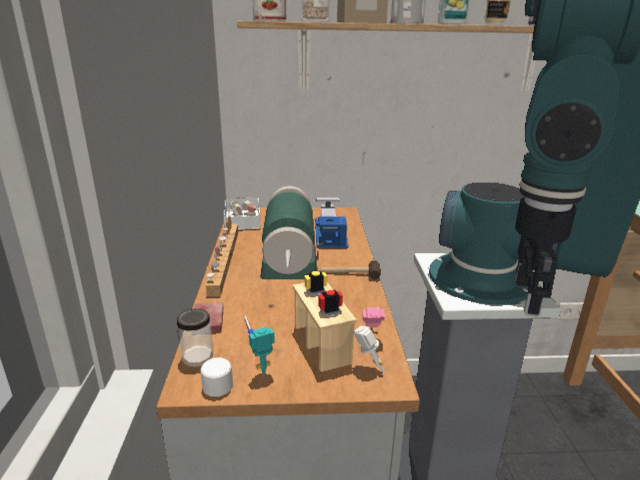

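The red pin is at about (214,213) in scene and (330,301) in side, and the yellow pin is at (245,214) and (316,281). The blue bracket is at (332,232) in side and hidden in scene. The pink, turquoise and white look-alikes stand on the bench.

```bash
python3 - <<'E'
from h import *
p=read_camera('side');C=cloud(p);q=read_camera('scene');D=cloud(q)
def st(C,m,nm):
    P=C[m];print(nm,len(P),'med',np.median(P,0).round(4),'lo',np.percentile(P,3,axis=0).round(4),'hi',np.percentile(P,97,axis=0).round(4))
def box(l,t,r,b):
    m=np.zeros((480,640),bool);m[t:b,l:r]=1;return m
for nm,pp,CC,bx in [('side',p,C,(300,265,360,385)),('scene',q,D,(195,195,270,265))]:
    f=pp['frame'].astype(int);r,g,b=f[...,0],f[...,1],f[...,2]
    m=box(*bx)&(pp['range_z']>0)
    st(CC,m&(r>120)&(g<60)&(b<60),nm+' red')
    st(CC,m&(r>150)&(g>130)&(b<70),nm+' yel')
    st(CC,m&(r<45)&(g<45)&(b<45),nm+' black')
f=p['frame'].astype(int);r,g,b=f[...,0],f[...,1],f[...,2]
m=box(305,190,360,260)&(b>r+40)&(p['range_z']>0)
st(C,m,'blue')
mt=m&(abs(C[...,2]-.074)<.006); st(C,mt,'bluetop')
def crop(p,l,t,r,b,n,k):
    cv2.imwrite('pics/'+n,cv2.resize(cv2.cvtColor(p['frame'][t:b,l:r],cv2.COLOR_RGB2BGR),None,fx=k,fy=k,interpolation=cv2.INTER_CUBIC))
crop(p,270,180,390,390,'c1.png',2.8) if 0 else crop(p,290,185,370,255,'c1.png',8)
crop(p,280,260,370,370,'c2.png',5)
crop(q,190,190,280,270,'c3.png',7)
print(p['mtx'],p['pose'])
E
```

```text
side red 93 med [0.4547 0.3372 0.1423] lo [0.4203 0.324  0.1245] hi [0.4628 0.3453 0.1529]
side yel 58 med [0.4787 0.2592 0.1367] lo [0.4455 0.2496 0.1249] hi [0.4868 0.2646 0.1524]
side black 426 med [0.4526 0.3343 0.1364] lo [0.4288 0.2543 0.1174] hi [0.4778 0.3444 0.1509]
scene red 68 med [0.4218 0.3183 0.143 ] lo [0.4159 0.3109 0.1262] hi [0.4431 0.3285 0.157 ]
scene yel 84 med [0.4489 0.2402 0.1462] lo [0.4412 0.2319 0.1269] hi [0.4796 0.2508 0.1573]
  return _methods._mean(a, axis=axis, dtype=dtype,
  ret = um.true_divide(
Traceback (most recent call last):
IndexError: index -1 is out of bounds for axis 0 with size 0
```

```bash
python3 - <<'E'
from h import *
p=read_camera('side');C=cloud(p);q=read_camera('scene');D=cloud(q)
def st(C,m,nm):
    P=C[m]
    if len(P)==0: print(nm,0);return
    print(nm,len(P),'med',np.median(P,0).round(4),'lo',np.percentile(P,3,axis=0).round(4),'hi',np.percentile(P,97,axis=0).round(4))
def box(l,t,r,b):
    m=np.zeros((480,640),bool);m[t:b,l:r]=1;return m
f=p['frame'].astype(int);r,g,b=f[...,0],f[...,1],f[...,2]
m=box(305,190,360,260)&(b>r+40)&(p['range_z']>0)
st(C,m,'blue')
mt=m&(abs(C[...,2]-.074)<.006); st(C,mt,'bluetop')
P=C[mt][:,:2].astype(np.float32);print(cv2.minAreaRect(P))
# rack top
for nm,F,CC,bx in [('side',p,C,(285,265,365,330)),('scene',q,D,(190,200,275,245))]:
    f=F['frame'].astype(int)
    mm=box(*bx)&(abs(CC[...,2]-.11)<.005)&(f[...,0]>f[...,2]+30)&(f[...,1]>100)&(F['range_z']>0)
    P=CC[mm][:,:2].astype(np.float32);print(nm,len(P),cv2.minAreaRect(P))
def crop(p,l,t,r,b,n,k):
    cv2.imwrite('pics/'+n,cv2.resize(cv2.cvtColor(p['frame'][t:b,l:r],cv2.COLOR_RGB2BGR),None,fx=k,fy=k,interpolation=cv2.INTER_CUBIC))
crop(p,290,185,370,255,'c1.png',8)
crop(p,280,260,370,370,'c2.png',5)
crop(q,190,190,280,270,'c3.png',7)
E
```

```text
blue 850 med [ 0.3991 -0.2269  0.0275] lo [ 0.3578 -0.347   0.0022] hi [ 0.4427 -0.197   0.0718]
bluetop 218 med [ 0.3958 -0.2354  0.0703] lo [ 0.3578 -0.272   0.0683] hi [ 0.4343 -0.2028  0.0727]
((0.3949224352836609, -0.23662859201431274), (0.07721354812383652, 0.08040612190961838), 87.41352081298828)
side 926 ((0.45460399985313416, 0.2896747589111328), (0.07712874561548233, 0.17278268933296204), 18.098777770996094)
scene 810 ((0.4523206949234009, 0.2869802713394165), (0.08878675848245621, 0.17234358191490173), 19.6358642578125)
```

View pics/c1.png

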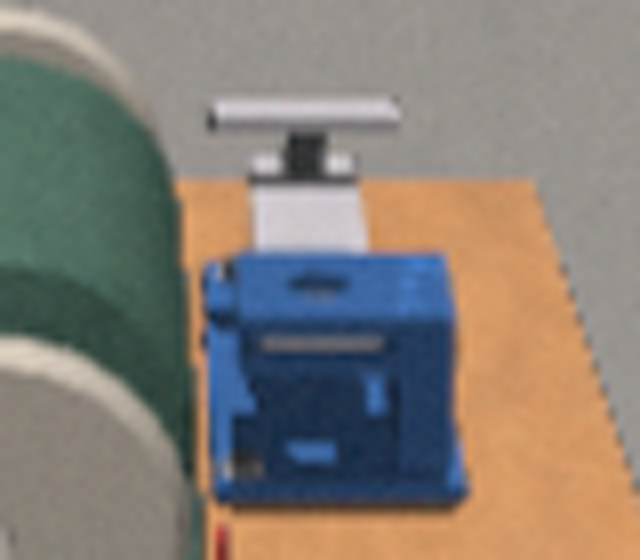

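View pics/c2.png

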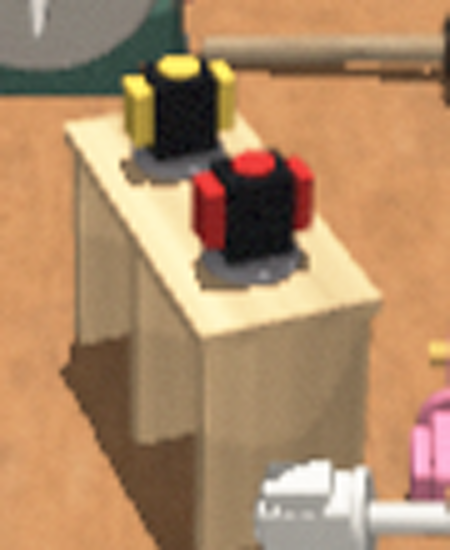

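View pics/c3.png

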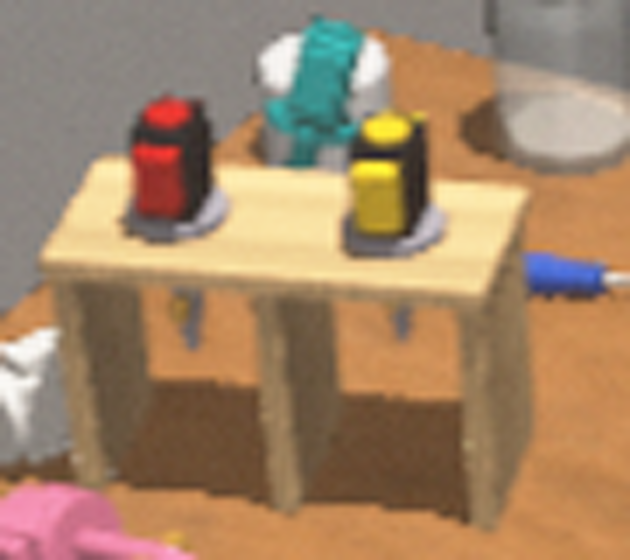

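```bash
python3 - <<'E'
from h import *
p=read_camera('side');C=cloud(p);K=p['mtx']
def hit(u,v,z):
    d=p['pose'][:3,:3]@np.linalg.solve(K,[u,v,1]);o=p['pose'][:3,3];return o+d*(z-o[2])/d[2]
print('hole',hit(329.75,220.5,.0715),C[220,330],hit(329.75,220.5,.074))
f=p['frame'].astype(int);r,g,b=f[...,0],f[...,1],f[...,2]
m=(p['range_z']>0)&(g>r+15)&(C[...,1]<.2)&(C[...,1]>-.6)&(C[...,0]>.3)&(C[...,0]<.9)
P=C[m];
for lo in np.arange(-.4,.2,.05):
    s=P[(P[:,1]>lo)&(P[:,1]<lo+.05)]
    if len(s)>5: print(round(lo,2),len(s),s.min(0).round(3),s.max(0).round(3))
s=read_state();Rm=R.from_rotvec(s['eef_rot']).as_matrix();print(Rm.round(4))
print('to pin above tool axes',Rm.T@(np.array([.44,.328,.27])-s['ee_pos']))
w=read_camera('wrist');print(w['mtx'],w['hand_eye']);print([k for k in w]);print(s.keys())
try: print(nose_length)
except Exception as e: print(e)
E
```

```text
hole [ 0.40456473 -0.23796974  0.0715    ] [ 0.40281939 -0.25147231  0.06763265] [ 0.40500933 -0.23190918  0.074     ]
-0.4 16 [ 0.432 -0.399  0.001] [ 0.442 -0.354  0.007]
-0.35 35 [ 0.393 -0.35   0.002] [ 0.444 -0.301  0.061]
-0.3 223 [ 0.357 -0.299  0.   ] [ 0.593 -0.25   0.158]
-0.25 519 [ 0.351 -0.25   0.001] [ 0.573 -0.2    0.164]
-0.2 214 [ 0.352 -0.2    0.002] [ 0.596 -0.15   0.185]
-0.15 271 [ 0.466 -0.15   0.137] [ 0.596 -0.1    0.185]
-0.1 308 [ 0.458 -0.1    0.043] [ 0.597 -0.05   0.185]
-0.05 736 [ 0.456 -0.05  -0.   ] [ 0.606 -0.     0.187]
-0.0 556 [0.464 0.    0.001] [0.599 0.014 0.182]
[[-0.      0.2762  0.9611]
 [ 0.      0.9611 -0.2762]
 [-1.      0.     -0.    ]]
to pin above tool axes [-0.01371548 -0.0882491   0.33230055]
[[371.64829954   0.         328.29165357]
 [  0.         371.64829954 236.78396072]
 [  0.           0.           1.        ]] [[-7.60975105e-04 -2.89256607e-01  9.57251292e-01 -1.17058487e-01]
 [ 9.99999700e-01 -3.61441164e-04  6.85740136e-04  3.42032016e-04]
 [ 1.47635156e-04  9.57251526e-01  2.89256795e-01 -7.39624551e-02]
 [ 0.00000000e+00  0.00000000e+00  0.00000000e+00  1.00000000e+00]]
['frame', 'range_z', 'mtx', 'hand_eye', 'shot']
dict_keys(['time', 'joints', 'qd', 'joint_efforts', 'ee_pos', 'eef_rot', 'wrist_force', 'ft_torque', 'grip_width'])
0.025
```

```bash
cat >> h.py <<'E'
def plan(tp,yaw,n=10,s=None):
    s=s or read_state();Rm=R.from_rotvec(s['eef_rot']).as_matrix()
    p0=np.array(s['ee_pos']);y0=np.arctan2(Rm[1,1],Rm[0,1])
    tot=-(yaw-y0); sp=round(tot/n,4); d=(np.array(tp)-p0)/n; out=[];M=Rm
    for i in range(n):
        out.append([round(float(x),4) for x in M.T@d]);M=M@R.from_rotvec([sp,0,0]).as_matrix()
    print('yaw now',y0,'spin/row',sp)
    for o in out: print(o)
E
python3 - <<'E'
from h import *
plan([.44,.328,.27],.323,10)
E
```

```text
yaw now 1.2910074970579015 spin/row 0.0968
[-0.0014, -0.0088, 0.0332]
[-0.0014, -0.0056, 0.0339]
[-0.0014, -0.0023, 0.0343]
[-0.0014, 0.0011, 0.0344]
[-0.0014, 0.0044, 0.0341]
[-0.0014, 0.0077, 0.0335]
[-0.0014, 0.0109, 0.0326]
[-0.0014, 0.014, 0.0314]
[-0.0014, 0.0169, 0.0299]
[-0.0014, 0.0197, 0.0281]
```

Request:
{"op": "play_rows", "data": {
  "rows": [
    {"grip": 0,"travel": [-0.0014,-0.0088,0.0332],"spin": 0.097},
    {"grip": 0,"travel": [-0.0014,-0.0056,0.034],"spin": 0.097},
    {"grip": 0,"travel": [-0.0014,-0.0023,0.0343],"spin": 0.097},
    {"grip": 0,"travel": [-0.0014,0.001,0.0344],"spin": 0.097},
    {"grip": 0,"travel": [-0.0014,0.0044,0.034],"spin": 0.097},
    {"grip": 0,"travel": [-0.0014,0.0077,0.0335],"spin": 0.097},
    {"grip": 0,"travel": [-0.0014,0.011,0.0326],"spin": 0.097},
    {"grip": 0,"travel": [-0.0014,0.014,0.0314],"spin": 0.097},
    {"grip": 0,"travel": [-0.0014,0.017,0.03],"spin": 0.097},
    {"grip": 0,"travel": [-0.0014,0.02,0.028],"spin": 0.097}
  ],
  "newtons": 30
}}

```text
time: 1.53
ee_pos: [0.4415, 0.3269, 0.2704]
eef_rot: [0.973, 1.342, -0.973]
wrist_force: [-0.3, 0.3, 0.0]
grip_width: 0.0853
```

Request:
{"op": "play_rows", "data": {
  "rows": [
    {"grip": 0,"travel": [0,0,0],"spin": 0},
    {"grip": 0,"travel": [0,0,0],"spin": 0}
  ]
}}

```text
time: 1.7
ee_pos: [0.4414, 0.3272, 0.2699]
eef_rot: [0.971, 1.343, -0.972]
wrist_force: [-0.1, -0.5, -0.5]
grip_width: 0.0853
```

```bash
cat >> h.py <<'E'
def wray(w,u,v):
    K=w['mtx'];x=(np.asarray(u,float)-K[0,2])/K[0,0];y=(np.asarray(v,float)-K[1,2])/K[1,1];r=np.hypot(x,y)+1e-12
    return np.stack([np.sin(r)*x/r,np.sin(r)*y/r,np.cos(r)],-1)
def wT(w,s):
    T=np.eye(4);T[:3,:3]=R.from_rotvec(s['eef_rot']).as_matrix();T[:3,3]=s['ee_pos'];return T@w['hand_eye']
def wcloud(w,s):
    v,u=np.mgrid[:480,:640];d=wray(w,u,v);T=wT(w,s)
    return (d/d[...,2:3]*w['range_z'][...,None])@T[:3,:3].T+T[:3,3]
def whit(w,s,u,v,z):
    T=wT(w,s);d=T[:3,:3]@wray(w,u,v);return T[:3,3]+d*(z-T[2,3])/d[2]
E
python3 - <<'E'
from h import *
s=read_state();w=read_camera('wrist');save(w,'w1.png')
print(s['time'],s['ee_pos'],s['eef_rot'],s['wrist_force'])
C=wcloud(w,s);np.save('wc.npy',C)
for t in ['red_pin_head','yellow_pin_head']:
    for d in silhouettes(w,t):
        P=C[d['pixels']&(w['range_z']>0)];print(t,round(d['conf'],2),d['bbox'],np.median(P,0).round(4))
f=w['frame'].astype(int);r,g,b=f[...,0],f[...,1],f[...,2];ok=w['range_z']>0
for nm,m in [('red',(r>120)&(g<60)&(b<60)),('yel',(r>150)&(g>130)&(b<80))]:
    m=m&ok&(C[...,2]>.115)&(C[...,2]<.17)
    P=C[m]; print(nm,len(P))
    if len(P): print(P.min(0).round(4),P.max(0).round(4),cv2.minAreaRect(P[:,:2].astype(np.float32)))
m=ok&(abs(C[...,2]-.11)<.005)&(r>b+30)&(g>90)
P=C[m];print(len(P),cv2.minAreaRect(P[:,:2].astype(np.float32)),np.median(P[:,2]))
E
```

```text
1.7 [0.44142084 0.32722368 0.2699455 ] [ 0.97116     1.34340043 -0.97169804] [-0.12968007 -0.49156084 -0.48002249]
red_pin_head 0.75 [212.1, 143.5, 272.2, 241.2] [0.3495 0.3302 0.0264]
red_pin_head 0.68 [253.7, 87.4, 338.6, 157.2] [0.3966 0.3927 0.0362]
red_pin_head 0.59 [442.8, 243.7, 515.8, 302.9] [0.6329 0.3109 0.026 ]
red_pin_head 0.55 [293.1, 200.2, 362.7, 258.5] [0.4395 0.3323 0.1494]
red 1057
[0.4184 0.3137 0.1266] [0.4642 0.3418 0.1562] ((0.4416939318180084, 0.3269527554512024), (0.044237617403268814, 0.01782676763832569), 17.440227508544922)
yel 736
[0.4442 0.233  0.1354] [0.4908 0.2627 0.1564] ((0.46821486949920654, 0.24632395803928375), (0.04524574056267738, 0.01999487914144993), 18.101491928100586)
11908 ((0.45448505878448486, 0.2873710095882416), (0.07659144699573517, 0.17049482464790344), 18.093917846679688) 0.1094080058441993
```

View pics/w1.png

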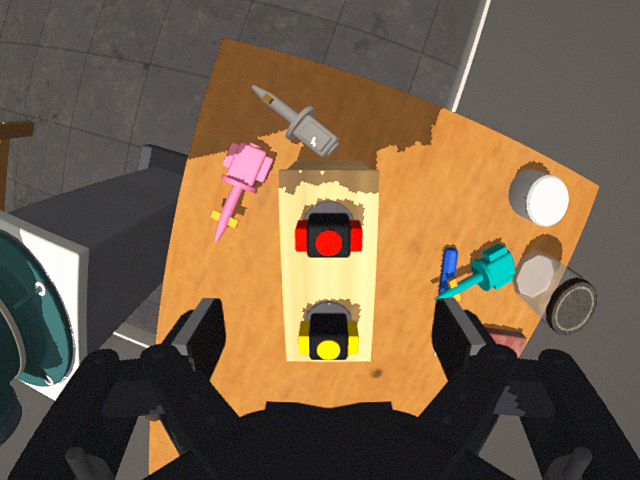

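The red pin is at (328,238) and the yellow pin at (328,335). The measured red centre is (0.4417, 0.3270) at yaw 18°, and the rack centre gives the same spot. The pins are 84.9 mm apart, against 84 given. The tool is already over the red pin, so I'll descend.

Request:
{"op": "play_rows", "data": {
  "rows": [
    {"grip": 0,"travel": [0.025,0,0],"spin": 0.003},
    {"grip": 0,"travel": [0.03,0,0],"spin": 0},
    {"grip": 0,"travel": [0.03,0,0],"spin": 0},
    {"grip": 0,"travel": [0.025,0,0],"spin": 0},
    {"grip": 0,"travel": [0.011,0,0],"spin": 0},
    {"grip": 0,"travel": [0.005,0,0],"spin": 0},
    {"grip": 0.2,"travel": [0,0,0],"spin": 0},
    {"grip": 0.3,"travel": [0,0,0],"spin": 0}
  ],
  "newtons": 30
}}

```text
time: 2.52
ee_pos: [0.44, 0.3287, 0.1451]
eef_rot: [0.972, 1.343, -0.97]
wrist_force: [-0.2, 0.1, 1.0]
grip_width: 0.0636
```

```bash
python3 - <<'E'
from h import *
s=read_state();w=read_camera('wrist');save(w,'w2.png');p=read_camera('side')
cv2.imwrite('pics/s2.png',cv2.resize(cv2.cvtColor(p['frame'][240:370,260:400],cv2.COLOR_RGB2BGR),None,fx=4,fy=4))
Rm=R.from_rotvec(s['eef_rot']).as_matrix();print(s['ee_pos'],Rm.round(3),s['wrist_force'],s['grip_width'])
E
```

```text
[0.44001494 0.32868965 0.14509502] [[ 0.001  0.949  0.314]
 [ 0.     0.314 -0.949]
 [-1.     0.001 -0.   ]] [-0.21212805  0.0839733   1.00768282] 0.06364657944675828
```

View pics/w2.png

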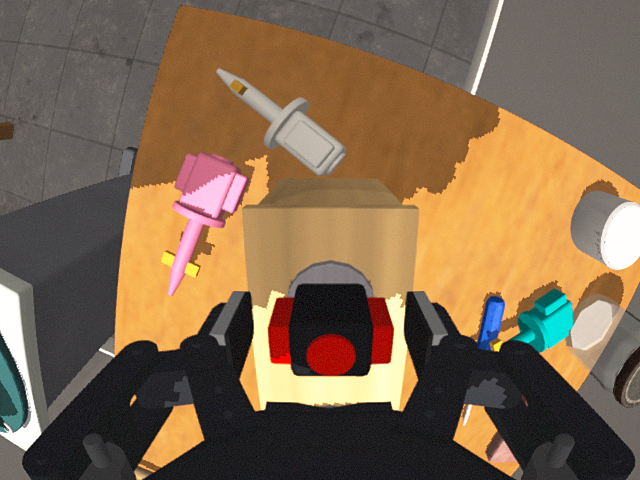

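View pics/s2.png

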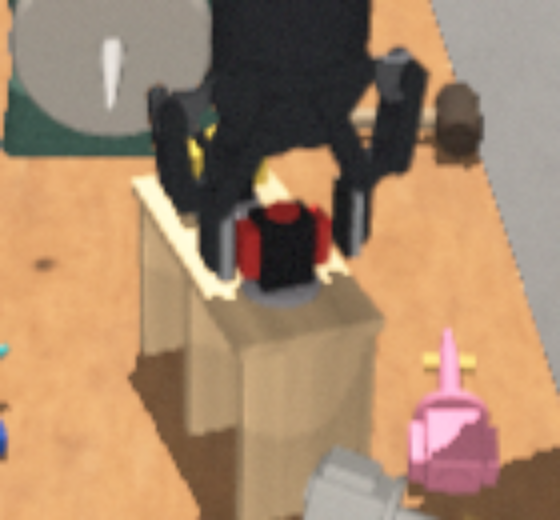

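The jaws straddle the buttons evenly: pads at 250 and 408, pin centre at about 331. The tool drifted about 1.8 mm along its −z, so I'll correct that and close.

Request:
{"op": "play_rows", "data": {
  "rows": [
    {"grip": 0.3,"travel": [0,0.0006,0.0016],"spin": 0},
    {"grip": 0.4,"travel": [0,0,0],"spin": 0},
    {"grip": 0.5,"travel": [0,0,0],"spin": 0},
    {"grip": 0.6,"travel": [0,0,0],"spin": 0},
    {"grip": 0.8,"travel": [0,0,0],"spin": 0},
    {"grip": 1,"travel": [0,0,0],"spin": 0},
    {"grip": 1,"travel": [0,0,0],"spin": 0},
    {"grip": 1,"travel": [0,0,0],"spin": 0}
  ],
  "newtons": 35
}}

```text
time: 3.28
ee_pos: [0.4415, 0.3269, 0.1448]
eef_rot: [0.972, 1.343, -0.971]
wrist_force: [-2.0, -0.6, 6.0]
grip_width: 0.0296
```

```bash
python3 - <<'E'
from h import *
s=read_state();w=read_camera('wrist');save(w,'w3.png')
print(s['ee_pos'],s['wrist_force'],s['grip_width'])
E
```

```text
[0.44148615 0.32687413 0.14479906] [-1.9501557  -0.57546147  5.98176182] 0.02960168716814635
```

View pics/w3.png

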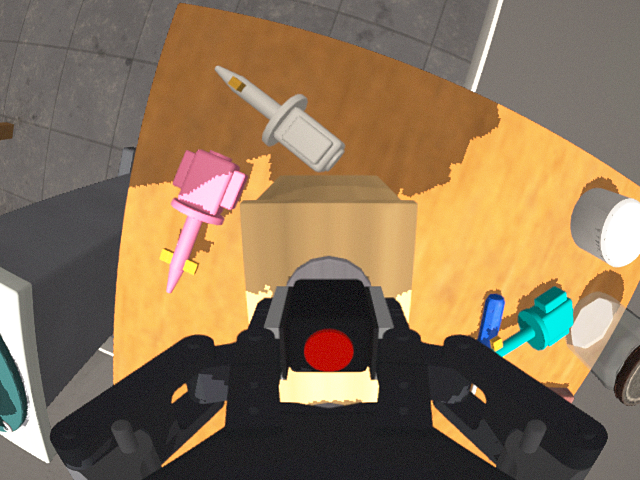

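Grip width is 29.6 mm, so the buttons are flush. Lifting.

Request:
{"op": "play_rows", "data": {
  "rows": [
    {"grip": 1,"travel": [-0.005,0,0],"spin": 0},
    {"grip": 1,"travel": [-0.01,0,0],"spin": 0},
    {"grip": 1,"travel": [-0.015,0,0],"spin": 0},
    {"grip": 1,"travel": [-0.02,0,0],"spin": 0},
    {"grip": 1,"travel": [-0.025,0,0],"spin": 0},
    {"grip": 1,"travel": [-0.03,0,0],"spin": 0},
    {"grip": 1,"travel": [-0.03,0,0],"spin": 0},
    {"grip": 1,"travel": [-0.03,0,0],"spin": 0},
    {"grip": 1,"travel": [-0.025,0,0],"spin": 0},
    {"grip": 1,"travel": [-0.01,0,0],"spin": 0}
  ],
  "newtons": 45
}}

```text
time: 4.17
ee_pos: [0.4415, 0.3269, 0.3478]
eef_rot: [0.974, 1.341, -0.969]
wrist_force: [0.4, -0.0, -1.1]
grip_width: 0.0295
```

```bash
python3 - <<'E'
from h import *
s=read_state();w=read_camera('wrist');save(w,'w4.png');p=read_camera('side');save(p,'s4.png')
print(s['time'],s['ee_pos'],s['wrist_force'],s['grip_width'])
plan([.405,-.234,.345],np.pi/2,20)
E
```

```text
4.1667 [0.4415404  0.32692236 0.34776904] [ 0.38098939 -0.03509079 -1.09716832] 0.02950893148967156
yaw now 0.31794296306111486 spin/row -0.0626
[0.0, -0.0105, 0.0261]
[0.0, -0.0121, 0.0254]
[0.0, -0.0137, 0.0246]
[0.0, -0.0152, 0.0236]
[0.0, -0.0166, 0.0227]
[0.0, -0.018, 0.0216]
[0.0, -0.0193, 0.0204]
[0.0, -0.0206, 0.0191]
[0.0, -0.0217, 0.0178]
[0.0, -0.0228, 0.0164]
[0.0, -0.0238, 0.015]
[0.0, -0.0247, 0.0134]
[0.0, -0.0255, 0.0119]
[0.0, -0.0262, 0.0103]
[0.0, -0.0268, 0.0086]
[0.0, -0.0272, 0.0069]
[0.0, -0.0276, 0.0052]
[0.0, -0.0279, 0.0035]
[0.0, -0.0281, 0.0017]
[0.0, -0.0281, -0.0001]
```

View pics/s4.png

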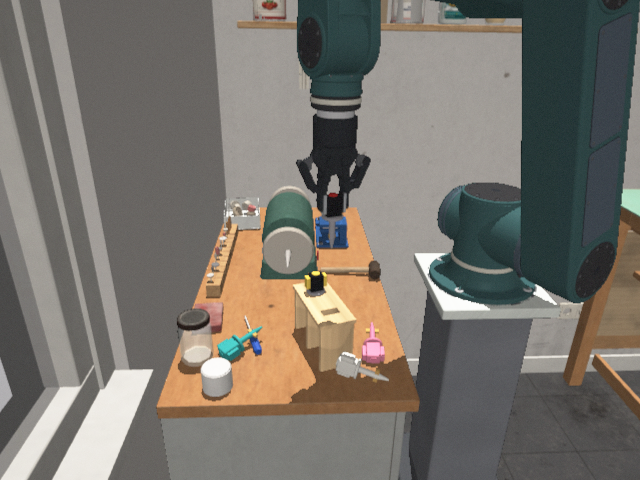

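View pics/w4.png

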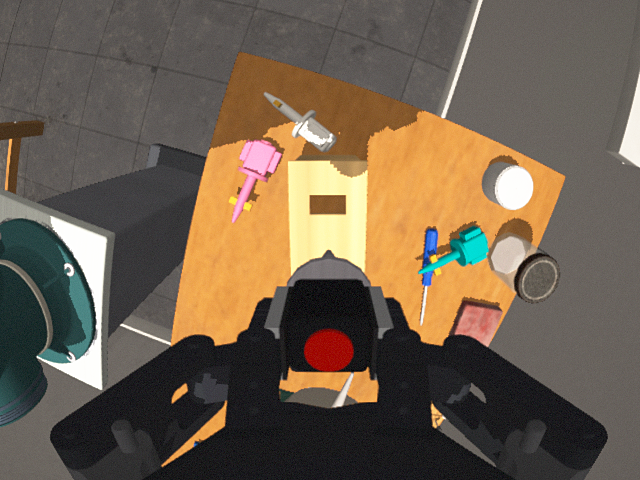

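The pin is clear of the rack: the slot is empty at (328,205) and the yellow pin is still in its slot. Carrying it over.

Request:
{"op": "play_rows", "data": {
  "rows": [
    {"grip": 1,"travel": [0,-0.0105,0.026],"spin": -0.0626},
    {"grip": 1,"travel": [0,-0.012,0.0254],"spin": -0.0626},
    {"grip": 1,"travel": [0,-0.0137,0.0246],"spin": -0.0626},
    {"grip": 1,"travel": [0,-0.015,0.0236],"spin": -0.0626},
    {"grip": 1,"travel": [0,-0.0166,0.0227],"spin": -0.0626},
    {"grip": 1,"travel": [0,-0.018,0.0216],"spin": -0.0626},
    {"grip": 1,"travel": [0,-0.0193,0.0204],"spin": -0.0626},
    {"grip": 1,"travel": [0,-0.0206,0.019],"spin": -0.0626},
    {"grip": 1,"travel": [0,-0.0217,0.0178],"spin": -0.0626},
    {"grip": 1,"travel": [0,-0.0228,0.0164],"spin": -0.0626}
  ]
}}

```text
time: 5.1
ee_pos: [0.4224, 0.0454, 0.3431]
eef_rot: [0.488, 1.517, -0.489]
wrist_force: [-0.1, -0.2, -1.7]
grip_width: 0.0295
```

Request:
{"op": "play_rows", "data": {
  "rows": [
    {"grip": 1,"travel": [0,-0.0238,0.015],"spin": -0.0626},
    {"grip": 1,"travel": [0,-0.0247,0.0134],"spin": -0.0626},
    {"grip": 1,"travel": [0,-0.0255,0.012],"spin": -0.0626},
    {"grip": 1,"travel": [0,-0.0262,0.0103],"spin": -0.0626},
    {"grip": 1,"travel": [0,-0.0268,0.0086],"spin": -0.0626},
    {"grip": 1,"travel": [0,-0.0272,0.007],"spin": -0.0626},
    {"grip": 1,"travel": [0,-0.0276,0.0052],"spin": -0.0626},
    {"grip": 1,"travel": [0,-0.028,0.0035],"spin": -0.0626},
    {"grip": 1,"travel": [0,-0.028,0.0017],"spin": -0.0626},
    {"grip": 1,"travel": [0,-0.028,0],"spin": -0.0626}
  ]
}}

```text
time: 5.93
ee_pos: [0.4044, -0.2351, 0.3431]
eef_rot: [-0.001, 1.572, 0.003]
wrist_force: [1.8, 0.3, -1.7]
grip_width: 0.0295
```

Request:
{"op": "play_rows", "data": {
  "rows": [
    {"grip": 1,"travel": [0,0,0],"spin": 0},
    {"grip": 1,"travel": [0,0,0],"spin": 0}
  ]
}}

```text
time: 6.1
ee_pos: [0.4046, -0.2348, 0.3428]
eef_rot: [0.004, 1.573, -0.001]
wrist_force: [-0.0, 0.7, -1.9]
grip_width: 0.0293
```

```bash
python3 - <<'E'
from h import *
s=read_state();w=read_camera('wrist');save(w,'w5.png')
print(s['time'],s['ee_pos'],s['wrist_force'],s['grip_width'])
print(R.from_rotvec(s['eef_rot']).as_matrix().round(4))
for d in spot_in(w,'bracket_hole'): print(d)
C=wcloud(w,s);f=w['frame'].astype(int);r,g,b=f[...,0],f[...,1],f[...,2]
m=(w['range_z']>0)&(b>r+40)&(abs(C[...,2]-.074)<.008)
P=C[m];print(len(P),np.median(P[:,2]),cv2.minAreaRect(P[:,:2].astype(np.float32)))
m=(w['range_z']>0)&(g>r+15)&(C[...,2]>.08)&(C[...,2]<.22)
P=C[m];
for lo in np.arange(-.4,.0,.05):
    q=P[(P[:,1]>lo)&(P[:,1]<lo+.05)]
    if len(q)>5: print(round(lo,2),len(q),q.min(0).round(3),q.max(0).round(3))
E
```

```text
6.1 [ 0.40461057 -0.23478333  0.34283141] [-0.03608171  0.72527503 -1.92032225] 0.029309346255497776
[[-0.0019  0.0031  1.    ]
 [ 0.0016  1.     -0.0031]
 [-1.      0.0016 -0.0019]]
{'bbox': [169.4, 143.0, 358.3, 238.4], 'conf': 0.82}
4808 0.07345966991334135 ((0.3948175311088562, -0.24220995604991913), (0.07036367058753967, 0.08427323400974274), 88.68223571777344)
-0.4 14 [ 0.361 -0.392  0.088] [ 0.422 -0.376  0.094]
-0.25 22 [ 0.472 -0.202  0.103] [ 0.571 -0.2    0.173]
-0.2 2631 [ 0.459 -0.2    0.086] [ 0.585 -0.15   0.185]
-0.15 4100 [ 0.459 -0.15   0.101] [ 0.516 -0.1    0.186]
-0.1 4283 [ 0.459 -0.1    0.102] [ 0.547 -0.05   0.188]
-0.05 4007 [ 0.459 -0.05   0.102] [ 0.576 -0.     0.188]
```

View pics/w5.png

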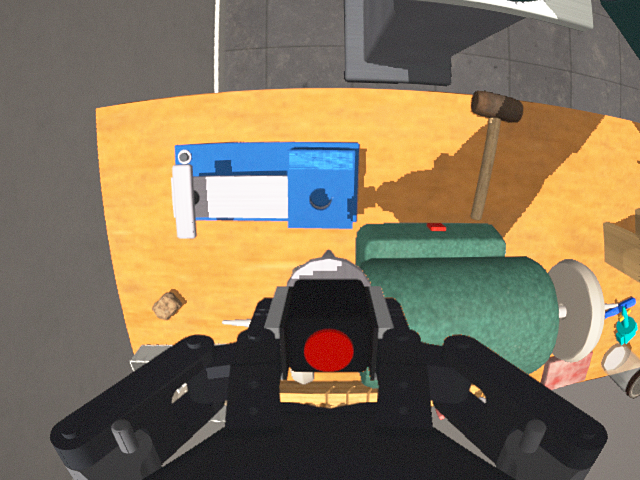

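The bracket top is at x 288–358 px, with the dark hole at about (320,199). The motor lies to the lower right. I'll measure the hole centre.

```bash
python3 - <<'E'
from h import *
s=read_state();w=read_camera('wrist');f=w['frame'].astype(int)
cv2.imwrite('pics/h5.png',cv2.resize(cv2.cvtColor(w['frame'][140:265,270:370],cv2.COLOR_RGB2BGR),None,fx=6,fy=6,interpolation=cv2.INTER_NEAREST)[:600])
m=np.zeros((480,640),np.uint8);m[182:216,302:338]=(f[182:216,302:338].sum(-1)<190)
n,l,st,c=cv2.connectedComponentsWithStats(m);print(st,c)
k=1+np.argmax(st[1:,4]);u,v=np.where(l==k)[1],np.where(l==k)[0]
H=np.array([whit(w,s,a,b,.074) for a,b in zip(u,v)]);print(cv2.minEnclosingCircle(H[:,:2].astype(np.float32)),H.mean(0),H.min(0),H.max(0))
print('axis vs nose'); tip=whit(w,s,329,253,.343-.096);print(tip)
E
```

```text
[[     0      0    640    480 307191]
 [   309    196      1      1      1]
 [   313    203      5      3      5]
 [   319    205      3      1      3]] [[319.50010254 239.50105309]
 [309.         196.        ]
 [315.         204.2       ]
 [320.         205.        ]]
((0.411226749420166, -0.24655736982822418), 0.002480406779795885) [ 0.41144384 -0.24656002  0.074     ] [ 0.41013217 -0.24867118  0.074     ] [ 0.41232133 -0.24444355  0.074     ]
axis vs nose
[ 0.40579995 -0.23231099  0.247     ]
```

View pics/h5.png

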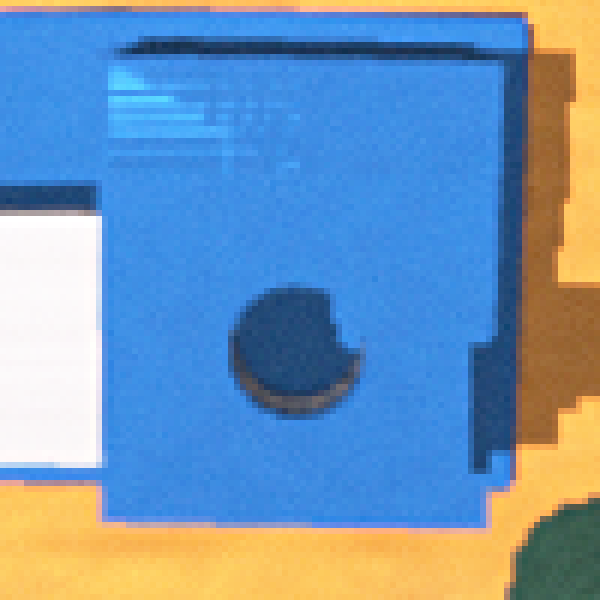

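```bash
python3 - <<'E'
from h import *
s=read_state();w=read_camera('wrist')
g=lambda x,y: whit(w,s,270+x/6-.5,140+y/6-.5,.074)
for a in [(296.5,350.5),(230,350),(363,350),(296,286),(296,415)]: print(g(*a).round(4))
C=wcloud(w,s)
print('tip',whit(w,s,328.5,251,.343-.096), s['ee_pos'])
Rm=R.from_rotvec(s['eef_rot']).as_matrix();print(Rm.T@(g(296.5,350.5)-s['ee_pos']))
E
```

```text
[ 0.4049 -0.2422  0.074 ]
[ 0.4048 -0.2539  0.074 ]
[ 0.4049 -0.2305  0.074 ]
[ 0.3934 -0.2422  0.074 ]
[ 0.4166 -0.2424  0.074 ]
tip [ 0.40474427 -0.2323955   0.247     ] [ 0.40495158 -0.23314559  0.34381661]
[ 2.69809672e-01 -9.25605807e-03  1.62179001e-04]
```

The hole is at (0.405, −0.242), about 23.3 mm across, and the bracket top measures 84×70 mm. Both match the sizes given. I'll shift over it and descend until the nose is about 15 mm above the mouth, then check.

Request:
{"op": "play_rows", "data": {
  "rows": [
    {"grip": 1,"travel": [0,-0.0095,0.0002],"spin": 0},
    {"grip": 1,"travel": [0.015,0,0],"spin": 0},
    {"grip": 1,"travel": [0.025,0,0],"spin": 0},
    {"grip": 1,"travel": [0.025,0,0],"spin": 0},
    {"grip": 1,"travel": [0.025,0,0],"spin": 0},
    {"grip": 1,"travel": [0.025,0,0],"spin": 0},
    {"grip": 1,"travel": [0.025,0,0],"spin": 0},
    {"grip": 1,"travel": [0.015,0,0],"spin": 0},
    {"grip": 1,"travel": [0,0,0],"spin": 0},
    {"grip": 1,"travel": [0,0,0],"spin": 0}
  ]
}}

```text
time: 7.13
ee_pos: [0.4053, -0.2433, 0.1894]
eef_rot: [0.001, 1.571, 0.0]
wrist_force: [-0.3, 0.3, -1.5]
grip_width: 0.0296
```

```bash
python3 - <<'E'
from h import *
s=read_state();w=read_camera('wrist');save(w,'w6.png');p=read_camera('side')
print(s['ee_pos'],s['wrist_force'],s['grip_width'])
cv2.imwrite('pics/s6.png',cv2.resize(cv2.cvtColor(p['frame'][150:270,270:390],cv2.COLOR_RGB2BGR),None,fx=5,fy=5,interpolation=cv2.INTER_CUBIC))
E
```

```text
[ 0.40525593 -0.24326924  0.18936929] [-0.34067633  0.3274221  -1.46658994] 0.029553256211946998
```

View pics/w6.png

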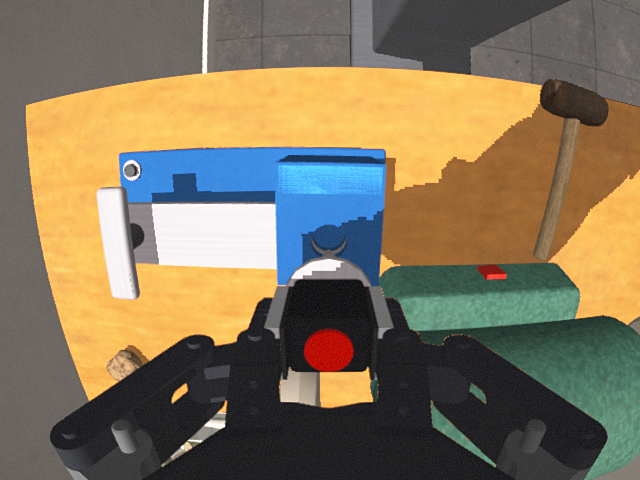

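View pics/s6.png

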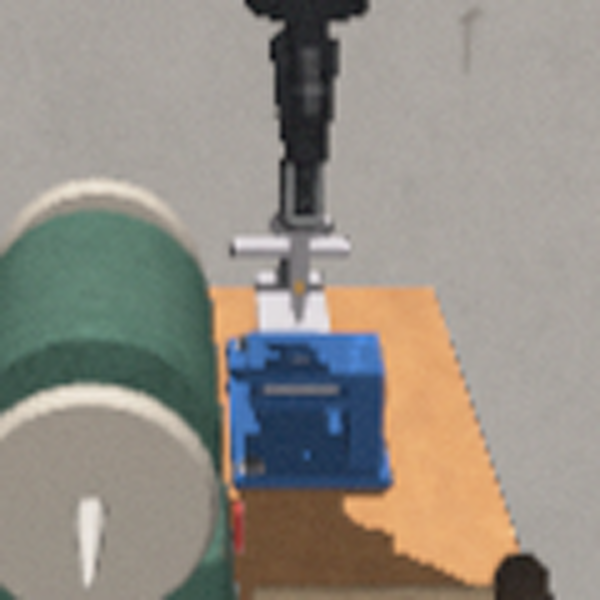

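The nose is over the hole: the rim shows symmetrically around u≈329, and in the side view the nose is in line with the hole. Lowering in stages.

Request:
{"op": "play_rows", "data": {
  "rows": [
    {"grip": 1,"travel": [0.006,0,0],"spin": 0},
    {"grip": 1,"travel": [0.006,0,0],"spin": 0},
    {"grip": 1,"travel": [0.006,0,0],"spin": 0},
    {"grip": 1,"travel": [0.006,0,0],"spin": 0},
    {"grip": 1,"travel": [0.006,0,0],"spin": 0},
    {"grip": 1,"travel": [0.005,0,0],"spin": 0},
    {"grip": 1,"travel": [0,0,0],"spin": 0}
  ]
}}

```text
time: 7.82
ee_pos: [0.4049, -0.2431, 0.1532]
eef_rot: [0.001, 1.572, 0.0]
wrist_force: [-0.6, 1.0, -2.2]
grip_width: 0.0295
```

```bash
python3 - <<'E'
from h import *
s=read_state();w=read_camera('wrist');p=read_camera('side')
print(s['ee_pos'],s['wrist_force'],s['grip_width'])
a=cv2.resize(p['frame'][150:270,270:390],None,fx=4,fy=4,interpolation=cv2.INTER_CUBIC);b=cv2.resize(w['frame'][120:400,240:420],(309,480))
cv2.imwrite('pics/s7.png',cv2.cvtColor(np.hstack([a,b]),cv2.COLOR_RGB2BGR))
E
```

```text
[ 0.40492781 -0.24312281  0.15317753] [-0.60214336  0.99459968 -2.22633005] 0.029466744724980933
```

View pics/s7.png

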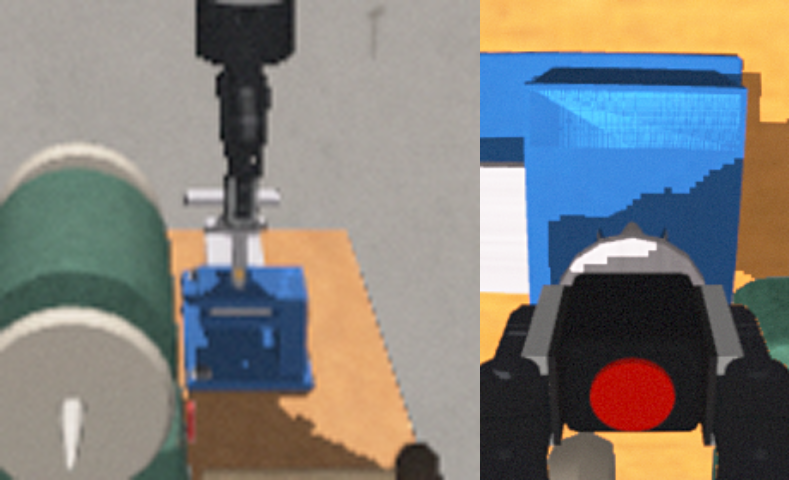

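The nose is in the hole with no contact force. Continuing down.

Request:
{"op": "play_rows", "data": {
  "rows": [
    {"grip": 1,"travel": [0.006,0,0],"spin": 0},
    {"grip": 1,"travel": [0.006,0,0],"spin": 0},
    {"grip": 1,"travel": [0.006,0,0],"spin": 0},
    {"grip": 1,"travel": [0.006,0,0],"spin": 0},
    {"grip": 1,"travel": [0.006,0,0],"spin": 0},
    {"grip": 1,"travel": [0.006,0,0],"spin": 0},
    {"grip": 1,"travel": [0.003,0,0],"spin": 0},
    {"grip": 1,"travel": [0,0,0],"spin": 0}
  ]
}}

```text
time: 8.58
ee_pos: [0.405, -0.2432, 0.1145]
eef_rot: [0.001, 1.572, -0.0]
wrist_force: [-0.5, -0.3, -1.8]
grip_width: 0.0292
```

Request:
{"op": "play_rows", "data": {
  "rows": [
    {"grip": 1,"travel": [0.002,0,0],"spin": 0},
    {"grip": 1,"travel": [0.0015,0,0],"spin": 0},
    {"grip": 1,"travel": [0,0,0],"spin": 0}
  ]
}}

```text
time: 8.83
ee_pos: [0.4053, -0.2435, 0.1117]
eef_rot: [0.001, 1.571, -0.001]
wrist_force: [-0.1, 1.4, -1.4]
grip_width: 0.0295
```

Request:
{"op": "play_rows", "data": {
  "rows": [
    {"grip": 1,"travel": [0.001,0,0],"spin": 0},
    {"grip": 1,"travel": [0,0,0],"spin": 0}
  ]
}}

```text
time: 9.0
ee_pos: [0.4054, -0.2435, 0.1108]
eef_rot: [0.001, 1.571, -0.001]
wrist_force: [0.5, -0.1, -1.8]
grip_width: 0.0298
```

Request:
{"op": "play_rows", "data": {
  "rows": [
    {"grip": 1,"travel": [0.001,0,0],"spin": 0},
    {"grip": 1,"travel": [0,0,0],"spin": 0}
  ]
}}

```text
time: 9.17
ee_pos: [0.4053, -0.2435, 0.1097]
eef_rot: [0.001, 1.571, -0.001]
wrist_force: [0.4, -0.1, -1.2]
grip_width: 0.0293
```

Request:
{"op": "play_rows", "data": {
  "rows": [
    {"grip": 1,"travel": [0.001,0,0],"spin": 0},
    {"grip": 1,"travel": [0,0,0],"spin": 0}
  ]
}}

```text
time: 9.33
ee_pos: [0.4054, -0.2435, 0.1089]
eef_rot: [0.001, 1.571, -0.001]
wrist_force: [-0.2, -0.6, -0.5]
grip_width: 0.0301
```

Request:
{"op": "play_rows", "data": {
  "rows": [
    {"grip": 1,"travel": [0.0007,0,0],"spin": 0},
    {"grip": 1,"travel": [0,0,0],"spin": 0}
  ]
}}

```text
time: 9.5
ee_pos: [0.4054, -0.2435, 0.1088]
eef_rot: [0.0, 1.57, -0.001]
wrist_force: [-4.4, 3.7, 15.1]
grip_width: 0.0297
```

The flange is seated: force rose to 15 N at z=0.1088, where 0.109 was expected. Releasing.

Request:
{"op": "play_rows", "data": {
  "rows": [
    {"grip": 0.55,"travel": [0,0,0],"spin": 0},
    {"grip": 0.4,"travel": [0,0,0],"spin": 0},
    {"grip": 0.2,"travel": [0,0,0],"spin": 0},
    {"grip": 0.1,"travel": [0,0,0],"spin": 0},
    {"grip": 0.1,"travel": [0,0,0],"spin": 0},
    {"grip": 0.1,"travel": [0,0,0],"spin": 0}
  ]
}}

```text
time: 10.0
ee_pos: [0.4054, -0.2435, 0.1081]
eef_rot: [0.001, 1.571, -0.001]
wrist_force: [0.0, -0.5, 0.4]
grip_width: 0.0771
```

```bash
python3 - <<'E'
from h import *
s=read_state();w=read_camera('wrist');p=read_camera('side')
print(s['ee_pos'],s['wrist_force'],s['grip_width'])
a=cv2.resize(p['frame'][150:270,270:390],None,fx=4,fy=4,interpolation=cv2.INTER_CUBIC);b=cv2.resize(w['frame'][120:400,240:420],(309,480))
cv2.imwrite('pics/s8.png',cv2.cvtColor(np.hstack([a,b]),cv2.COLOR_RGB2BGR))
E
```

```text
[ 0.4053701  -0.24348506  0.10805459] [ 0.04834993 -0.46854498  0.39799002] 0.07705938935339345
```

View pics/s8.png

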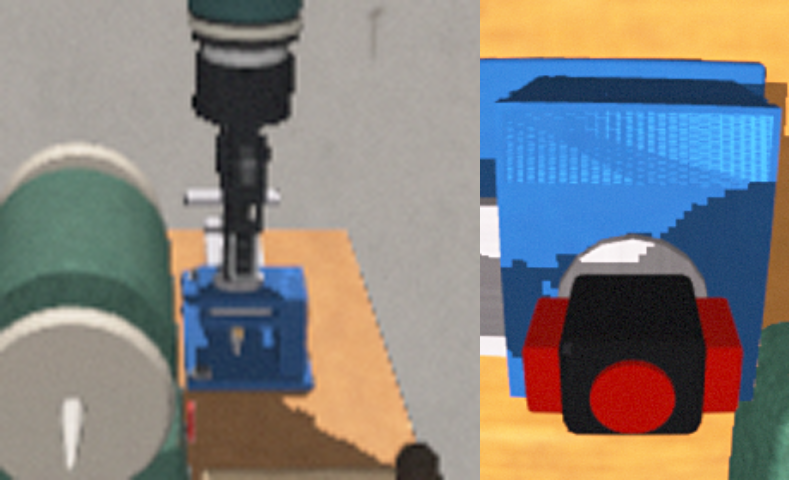

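The buttons have sprung out on both sides. The flange is on the bracket, and the brass dog shows below the lug at (237,335) in the left panel. Retreating straight up.

Request:
{"op": "play_rows", "data": {
  "rows": [
    {"grip": 0.1,"travel": [-0.006,0,0],"spin": 0},
    {"grip": 0,"travel": [-0.012,0,0],"spin": 0},
    {"grip": 0,"travel": [-0.02,0,0],"spin": 0},
    {"grip": 0,"travel": [-0.025,0,0],"spin": 0},
    {"grip": 0,"travel": [-0.03,0,0],"spin": 0},
    {"grip": 0,"travel": [-0.03,0,0],"spin": 0},
    {"grip": 0,"travel": [-0.03,0,0],"spin": 0},
    {"grip": 0,"travel": [-0.02,0,0],"spin": 0},
    {"grip": 0,"travel": [0,0,0],"spin": 0},
    {"grip": 0,"travel": [0,0,0],"spin": 0}
  ]
}}

```text
time: 10.93
ee_pos: [0.4056, -0.2437, 0.282]
eef_rot: [-0.0, 1.569, -0.002]
wrist_force: [0.8, -0.5, -0.4]
grip_width: 0.0857
```

```bash
python3 - <<'E'
from h import *
s=read_state();w=read_camera('wrist');p=read_camera('side')
print(s['ee_pos'],s['wrist_force'],s['grip_width'])
C=wcloud(w,s);f=w['frame'].astype(int);r,g,b=f[...,0],f[...,1],f[...,2]
m=(w['range_z']>0)&(r>110)&(g<60)&(b<60)&(np.hypot(C[...,0]-.405,C[...,1]+.243)<.05)
P=C[m];print(len(P),P.min(0),P.max(0),cv2.minAreaRect(P[:,:2].astype(np.float32)))
a=cv2.resize(p['frame'][150:390,210:390],(360,480),interpolation=cv2.INTER_CUBIC);b=cv2.resize(w['frame'][120:400,200:460],(430,480))
cv2.imwrite('pics/s9.png',cv2.cvtColor(np.hstack([a,b]),cv2.COLOR_RGB2BGR))
E
```

```text
[ 0.40560379 -0.24367763  0.28198346] [ 0.77843426 -0.48606572 -0.41695513] 0.08572372539100967
851 [ 0.39586735 -0.26519103  0.0733579 ] [ 0.42111775 -0.21724128  0.12052986] ((0.4084254205226898, -0.24109919369220734), (0.04815052077174187, 0.02450868859887123), 88.95265197753906)
```

View pics/s9.png

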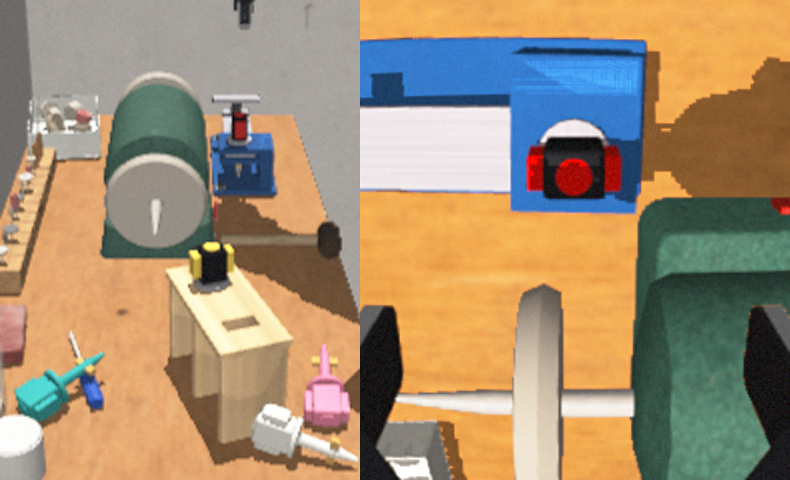

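The pin stands upright in the bracket with its buttons out. The button top reads 46.5 mm above the bracket face, against 46 mm above the rack top earlier, so the flange is down. The yellow pin is still in the rack. Handing in.

```bash
python3 - <<'E'
from h import *
print(close_job())
E
```

```text
the job is handed in; nothing more can be done
None
```

The red-buttoned pin is locked in the blue bracket and the job is handed in, at about 11 s of the 43 s allowed. I squeezed its buttons flush (grip width 29.6 mm), lifted it from the rack and carried it to the bracket. There I lowered it upright through the holes with the buttons held in, until the flange met the bracket at about 15 N, then let go and backed off.

The last checks agreed:
- **Seating:** the head's top reads 46.5 mm above the bracket face, against 46 mm above the rack top at the start, so the flange is down.
- **Lock:** the buttons are out, about 48 mm over both by a rough depth reading (46 mm nominal). A brass dog shows below the lower lug.
- **Surroundings:** the yellow pin is still in the rack, and the gripper is clear with the wrist force near zero.

None of the final checks failed. The pink, turquoise and white look-alikes lay differently on the bench after the first pictures. The arm had not gone near them, so I took this as them settling.

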